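# Press the label holder home behind the bin's lip

### The job

One of the three stock bins has no label holder. Lift the loose label holder out of its wooden block, slide it down into the channel behind the metal lip on the front of that bin with its label window facing out, away from the bin, and press it fully home on the channel floor against the spring bar. Finish still holding it pressed home - do not let go, or the spring lifts it - and leave the small things on the table where they are.

Things in the scene. Friction and masses are not known exactly. Their poses are not given: they have to be found in the camera images.
- label_holder: Loose label holder: upright aluminium plate 5 mm thick (its x), 64 wide (its y), with a ribbed grey grip on top, 86 high in all, 60 g. Origin: centre of its underside; z up. The grip (12 thick along x, 44 along y) spans heights 58 to 86: take it there from above, across its thickness. The label window (white card, raised frame) is on the -x face, heights 30 to 55. Starts upright in the block's slot.
- holder_window (a point): Centre of the label window's face: 3 mm to -x of the holder's mid-plane, 42 mm above its underside.
- stand: Fixed wooden block 50 (x) x 96 (y) x 34 high with a slot 8 wide (x), 74 long (y); slot floor at 12 mm. Origin: centre of its underside. The holder stands in it, about 22 mm deep.
- bin_bare: The stock bin without a label holder: fixed open wooden box 110 (x) x 90 (y) x 60 high on an 8 mm board. Origin: centre of its underside; front face at x = -55 mm; z up. One of a row of three, 96 mm apart, in any place of the row; the other two look alike but carry fitted holders, whose grips rise to 100 mm. Its front carries the channel.
- channel_floor (a point): Centre of the channel floor: x -59, y 0, z 14 mm in the bin's frame, axes as the bin's (+x into the bin). Holder home: its underside at this height. The channel lies between the bin's front face and the lip, gap 8 mm (x), 74 wide inside (y), ends closed. The bin's front rises to 46 mm above this point, so a holder held against it slides down behind the lip.
- lip_edge (a point): Middle of the lip's free upper edge, 28 mm above the channel floor and 12 mm in front (-x) of its centre. Steel lip 3 mm thick, parallel to the bin's front up to 22 mm above the channel floor, then flared outward at 45 degrees.
- spring_bar (a joint): Height of the sprung bar in the middle of the channel (m pressed down): 0 = up, 8 mm above the floor; 0.008 = level with the floor, holder home. It pushes up with 3 N at 0 and 7 N at 0.008.
- rivet_tin: Bystander: loose round tin, 54 across, 24 high; origin under its centre.
- scribe: Bystander: loose scribe with a red handle, 96 long (its y), 22 thick; origin under its middle.
- glue_piece: Bystander: loose small wooden block 32 x 36 x 10; origin under its centre.
Things that resemble listed ones, but are neither listed nor needed, are in the scene too. Several things have the shape of the label_holder; the one meant has the colours described above.

How it is judged:
On the way, in this order (a step that is already met when the one before it is completed fails the run):
1. the holder is lifted clear of the wooden block (height (world z) of label_holder above 0.045 m and contact force between the fingers and label_holder above 0.5 N), for 0.1 s.
2. the holder's foot is behind the lip (x of label_holder in the frame of channel_floor between -0.004 and 0.004 m and y of label_holder in the frame of channel_floor between -0.008 and 0.008 m and angle between the z axis of label_holder and the z axis of bin_bare, either way round below 0.15 rad and x of bin_bare in the frame of label_holder above 0.03 m and angle between the x axis of label_holder and the x axis of bin_bare, either way round below 0.2 rad and z of label_holder in the frame of channel_floor below 0.017 m), for 0.1 s.
At the end, for the whole second after the job is handed in: The holder stands in the bare bin's channel behind the lip, upright within 0.15 rad, window outward, its underside within 1.5 mm of the channel floor, the spring bar pressed down more than 6.5 mm, and the robot still pressing it (over 4 N between holder and bin), at rest (x of label_holder in the frame of channel_floor between -0.004 and 0.004 m and y of label_holder in the frame of channel_floor between -0.008 and 0.008 m and angle between the z axis of label_holder and the z axis of bin_bare, either way round below 0.15 rad and x of bin_bare in the frame of label_holder above 0.03 m and angle between the x axis of label_holder and the x axis of bin_bare, either way round below 0.2 rad and z of label_holder in the frame of channel_floor below 0.0015 m and value of joint spring_bar above 0.0065 m and contact force between label_holder and bin_bare above 4 N and contact force between any of the fingers, the arm and label_holder above 1 N and linear speed of label_holder below 0.02 m/s); the arm keeps its last pose, push and grip.
It fails at once if a small thing on the table is pushed more than 25 mm (distance of any of rivet_tin, scribe, glue_piece from where it was at the start of the episode above 0.025 m).
It also fails if it takes over 38 s, if anything falls off the work surface, if the arm or the gripper's body presses on something with over 40 N, if the wrist force passes 120 N, or if a joint passes its speed limit or range.

### The arm

A 7-joint arm with a two-finger parallel gripper is mounted at the origin on the work surface; the furniture and walls round the work are solid. World frame = base frame: x ahead of the robot, y to its left, z up, the work surface at z = 0. Lengths are in m, angles in rad, forces in N, time in s.
With the tool pointing down it reaches from about 0.4 to 0.85 m from the base axis. Payload 10.4 kg.
Tool frame: the origin (TCP) lies on the centre line of the jaws, within the pads' length; the fingertips stand 11 mm ahead of it and the grasp point (between the pads) lies 8 mm behind it (manip.finger_overhang is the distance from the TCP to the fingertips, in m); z points along the fingers, y is the line along which they close (so a half turn about z gives the same grasp; the last joint's range is limited). The gripper opens to 85 mm and grips with 20 to 120 N. Pads are 22 mm wide; open, the fingers measure 114 mm over their backs; the gripper's body (76 mm by 85 mm) begins 54 mm behind the grasp point. The pads swing forward as they close: fully open they stand 13 mm farther back than shut.
Start: joints at [1.136, 0.332, -0.065, 1.46, 0.022, 1.35, -0.088], TCP at [0.25, -0.573, 0.242] pointing down, gripper open.
Joint ranges: [-2.6, 2.6], [-0.5, 2.12], [-1.47, 1.34], [0.16, 2.42], [-1.27, 4.41], [0.06, 2.06], [-2.6, 2.6]. Speed limits (rad/s): [2.22, 2.22, 2.79, 2.79, 3.14, 3.14, 3.14].

### API

Orientations are given as a unit quaternion [x, y, z, w].
In Python, from workcell import manip, imaging, workorder gives the robot as it stands.
- The arm moves only by the tool jog_arm, never from a script. Its argument "deltas" is a list of rows, each an object with "gripper": the opening, from 0 (shut) to 1 (fully open); "offset": the shift along the tool's x, y, z in m, a list of three; "rotation": the turn, a rotation vector about the tool's x, y, z in degrees, a list of three. In form: [{"gripper": gripper, "offset": [tx, ty, tz], "rotation": [ax, ay, az]}, ...]. A call has 1 to 20 rows; each row shifts and turns the commanded pose from where the row before left it, along the tool's axes as they then stand; what a row does not reach is not made up. A row lasts 1/10 s, in which the tool goes at most 50 mm and 8.59 degrees, less where a joint would pass 70% of its speed; a pose out of reach is approached as far as the arm can. A call with a gripper value outside its range is refused whole. The fingers move at their own pace and stop on an object; "newtons" is the grip in N (left out, the last holds). Time passes only in rows, so rows that do not move let the fingers close. It gives the time, the measured TCP pose, the force, the opening and the grip force at its end, in the units of the state.
- manip.get_obs(): the state, without advancing time (a new reading comes with each control period).
- imaging.camera(name): name is "scene" or "top"; returns the picture (400x640x3 uint8, blue, green, red); there is no depth.
- imaging.camera_model(name): a dict with "camera_matrix" (3x3 intrinsics, pixels), "world_to_cam" (4x4, takes a point from world to camera coordinates). Camera axes: x right, y up, looking along -z (the intrinsics and any distortion apply to the point x, -y, -z); pixel columns grow to the right and rows downward; lengths in m; the calibration is good to about 2 mm. A picture is of the moment at which its call begins. camera_model takes no time and is no camera call.
- workorder.hand_in(): hands the job in; it is judged then, once.
The state is a dict: "clock": time; "joint_pos": joint angles; "joint_velocities": joint speeds; "tau": joint torques, N m; "position": TCP position; "ee_rot": TCP orientation; "ft_force": force on the tool from outside, world axes, zero at the start; "torque": the same for the moment, N m; "grip_width": opening from 0.0 (shut) to 1.0 (fully open); "grasp_force": force on a finger pad.
Only numpy, scipy, OpenCV 4.12 (cv2) and the standard library are available. Lean on these libraries where they do the work, as an engineer would, in place of code of your own. Each camera call takes 0.05 s, during which the arm holds its last target. There are 200 camera calls.

## Working session

There is one attempt and no reset: what is moved stays moved. The work goes in short steps, Python scripts to look and compute and a tool call to move; the robot and the scene stay as the last step left them, time stands still between calls to the robot, and variables do not carry over. Pictures are saved under pics/ and viewed, at most 10 in all, crops included, and the job is handed in when it is done.

Besides the shell and the picture viewer there is one more tool, called after ">>>" in YAML: its name, and indented under it one key for each argument. jog_arm: Moves the arm, as the interface text tells. Its arguments: {"type":"object","properties":{"deltas":{"type":"array","items":{"type":"object","properties":{"gripper":{"type":"number"},"offset":{"type":"array","items":{"type":"number"}},"rotation":{"type":"array","items":{"type":"number"}}}}},"newtons":{"type":"number"}},"required":["deltas"]}

```bash
mkdir -p pics; ls
python3 - <<'E'
from workcell import manip, imaging, workorder
import cv2
for n in("scene","top"):
    cv2.imwrite(f"pics/{n}0.png",imaging.camera(n)); m=imaging.camera_model(n); print(m)
print(manip.get_obs(), manip.finger_overhang)
E
```

```text
pics
{'camera_matrix': array([[508.66503812,   0.        , 330.61784443],
       [  0.        , 508.66503812, 193.48274931],
       [  0.        ,   0.        ,   1.        ]]), 'world_to_cam': array([[-0.72493198, -0.68877206,  0.0081655 ,  0.24640371],
       [ 0.37143162, -0.38089328,  0.84673423, -0.25310297],
       [-0.58009669,  0.61685765,  0.53195344, -0.98899419],
       [ 0.        ,  0.        ,  0.        ,  1.        ]])}
{'camera_matrix': array([[495.34594465,   0.        , 317.81420546],
       [  0.        , 495.34594465, 194.90107067],
       [  0.        ,   0.        ,   1.        ]]), 'world_to_cam': array([[-0.16071875, -0.98694029, -0.01087881, -0.01330689],
       [ 0.77674358, -0.13327428,  0.61555453, -0.41982036],
       [-0.60896543,  0.09048111,  0.78801921, -1.2286149 ],
       [ 0.        ,  0.        ,  0.        ,  1.        ]])}
{'clock': 0.1, 'joint_pos': array([ 1.13641045,  0.33278993, -0.06471924,  1.46082176,  0.02159111,
        1.34989423, -0.08848165]), 'joint_velocities': array([ 2.10442081e-05, -5.34983319e-04, -1.24322369e-03, -2.05970308e-03,
       -3.43950010e-04,  1.86931448e-03,  1.72580538e-04]), 'tau': array([ 2.59535700e-03, -6.26753640e+01,  4.96965798e-02, -3.92428172e+01,
        1.62715476e-02,  7.04951628e-03, -7.23620587e-06]), 'position': array([ 0.25004383, -0.57246982,  0.24162422]), 'ee_rot': array([ 9.78873216e-01,  2.04467249e-01, -1.43559101e-04, -5.91959471e-04]), 'ft_force': array([-0.82747799, -0.01666693, -0.3383312 ]), 'torque': array([0.00999466, 0.0109435 , 0.02631015]), 'grasp_force': 0.0, 'grip_width': 0.9993380025180806} 0.011
```

View pics/scene0.png

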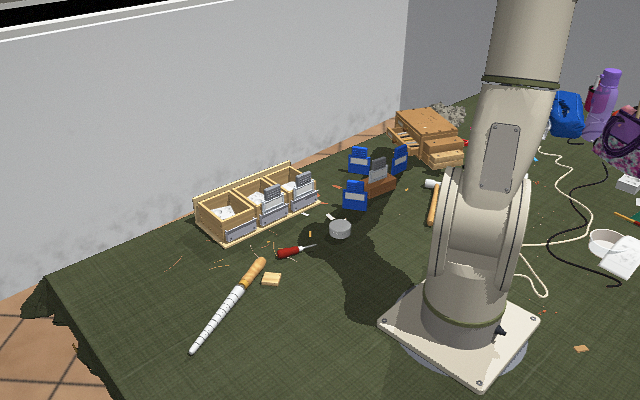

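View pics/top0.png

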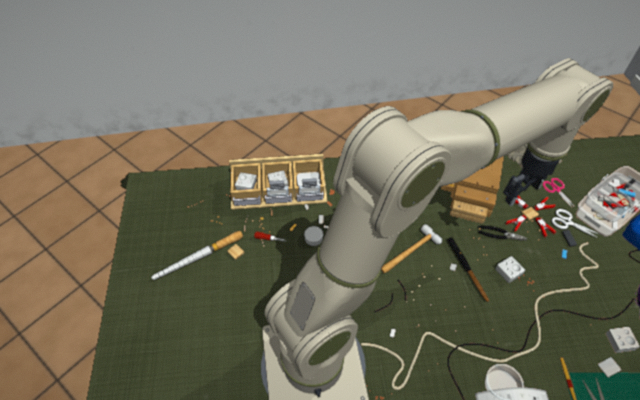

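The scene view shows three bins at about (195–320, 165–240). The leftmost one, around (225, 220), has no grip. The grey holder sits in a brown block at (378, 178) with blue lookalikes around it. In the top view the arm hides the block, and the bins are at (230–325, 158–207). I'll zoom in next.

Run:
```python
import cv2
a=cv2.imread("pics/scene0.png");
cv2.imwrite("pics/c1.png",cv2.resize(a[130:255,185:345],None,fx=5,fy=4.8*5/4.8,interpolation=cv2.INTER_CUBIC)[:600])
cv2.imwrite("pics/c2.png",cv2.resize(a[135:220,335:425],None,fx=7,fy=7,interpolation=cv2.INTER_CUBIC))
```

```text
(no output)
```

View pics/c1.png

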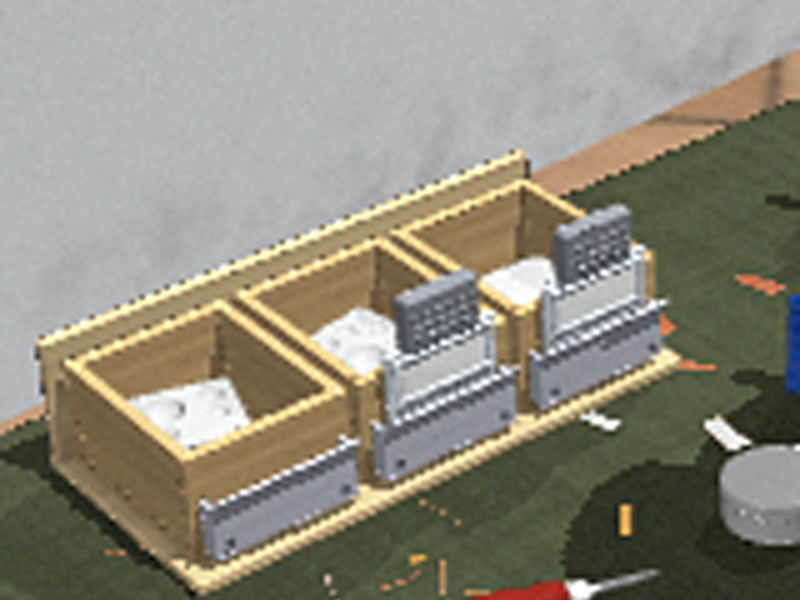

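View pics/c2.png

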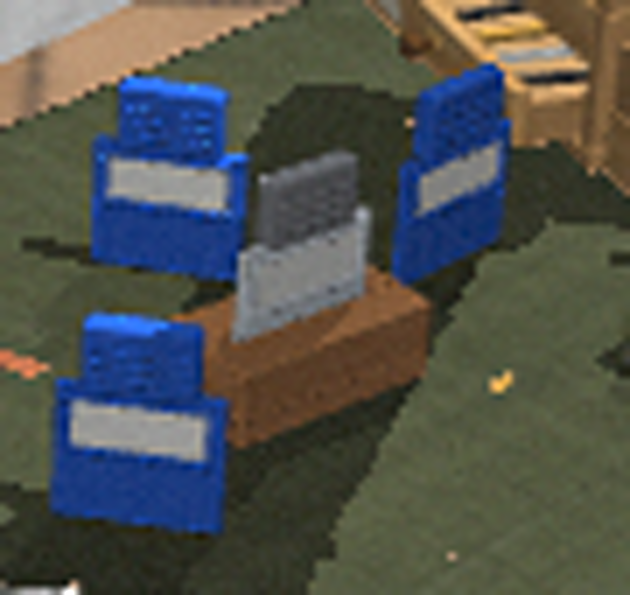

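The bare bin is the left one in the scene view, with its lip edge running from (225, 230.6) to (256, 218). The loose grey holder stands in the brown block with its window facing the scene camera. Its grip top is at about (372–385, 157–160).

```bash
cat > h.py <<'E'
import numpy as np
from workcell import manip, imaging, workorder
def ray(n,px,z):
    m=imaging.camera_model(n);K=m["camera_matrix"];T=m["world_to_cam"];R=T[:3,:3];c=-R.T@T[:3,3]
    d=R.T@(np.linalg.inv(K)@[px[0],px[1],1]*[1,-1,-1]); return c+d*(z-c[2])/d[2]
def proj(n,p):
    m=imaging.camera_model(n);T=m["world_to_cam"];q=(T@np.append(p,1))[:3]*[1,-1,-1]
    q=m["camera_matrix"]@q; return q[:2]/q[2]
E
python3 - <<'E'
from h import *
np.set_printoptions(precision=4,suppress=True)
c1=lambda x,y:(185+(x+.5)/5-.5,130+(y+.5)/5-.5); c2=lambda x,y:(335+(x+.5)/7-.5,135+(y+.5)/7-.5)
for n,p,z in [("lipL",c1(200,503),.042),("lipR",c1(357,440),.042),("topL",c1(187,460),.06),("topR",c1(345,392),.06),("backL",c1(65,363),.06),("backR",c1(222,303),.06),
 ("rightbin front R",c1(652,255),.06),
 ("footL",c2(235,340),.034),("footR",c2(368,295),.034),("shL",c2(240,250),.07),("shR",c2(368,207),.07),("gripL",c2(262,180),.098),("gripR",c2(350,152),.098),
 ("blkL",c2(240,383),.034),("blkR",c2(430,307),.034),("blue1 top",c2(145,318),.086),("blue1 foot",c2(140,525),0),("blue2 foot",c2(170,270),0),("blue3foot",c2(450,265),0),
 ("tin",(340,222),.024),("scribeR",(316,245),0.01),("scribeL",(278,254),.011),("glue",(271,278),.01)]:
    print(n,np.round(p,1),ray("scene",p,z))
m=imaging.camera_model("scene")["world_to_cam"];print(-m[:3,:3].T@m[:3,3])
E
```

```text
lipL [224.6 230.2] [0.5237 0.1614 0.042 ]
lipR [256.  217.6] [0.5114 0.0787 0.042 ]
topL [222.  221.6] [0.5338 0.159  0.06  ]
topR [253.6 208. ] [0.5257 0.0727 0.06  ]
backL [197.6 202.2] [0.6428 0.1514 0.06  ]
backR [229.  190.2] [0.6332 0.0646 0.06  ]
rightbin front R [315.  180.6] [ 0.5115 -0.1207  0.06  ]
footL [368.1 183.1] [ 0.4308 -0.242   0.034 ]
footR [387.1 176.7] [ 0.4154 -0.305   0.034 ]
shL [368.9 170.3] [ 0.4349 -0.2472  0.07  ]
shR [387.1 164.1] [ 0.421  -0.3082  0.07  ]
gripL [372.  160.3] [ 0.4326 -0.2553  0.098 ]
gripR [384.6 156.3] [ 0.4229 -0.2963  0.098 ]
blkL [368.9 189.3] [ 0.4091 -0.2191  0.034 ]
blkR [396.  178.4] [ 0.3923 -0.3146  0.034 ]
blue1 top [355.3 180. ] [ 0.4098 -0.1628  0.086 ]
blue1 foot [354.6 209.6] [ 0.4054 -0.1594  0.    ]
blue2 foot [358.9 173.1] [ 0.522  -0.3112  0.    ]
blue3foot [398.9 172.4] [ 0.4409 -0.3964  0.    ]
tin [340 222] [ 0.3722 -0.0667  0.024 ]
scribeR [316 245] [0.3629 0.0251 0.01  ]
scribeL [278 254] [0.4003 0.109  0.011 ]
glue [271 278] [0.3514 0.1721 0.01  ]
[-0.3011  0.6834  0.7384]
```

>>> jog_arm:
  deltas:
    - {"gripper":0.6,"offset":[0,0,0],"rotation":[0,0,-7.8]}
    - {"gripper":0.6,"offset":[0,0,0],"rotation":[0,0,-7.8]}
    - {"gripper":0.6,"offset":[0,0,0],"rotation":[0,0,-7.8]}
    - {"gripper":0.6,"offset":[0,0,0],"rotation":[0,0,-7.8]}
    - {"gripper":0.6,"offset":[0,0,0],"rotation":[0,0,-7.8]}
    - {"gripper":0.6,"offset":[0,0,0],"rotation":[0,0,-7.8]}
    - {"gripper":0.6,"offset":[0,0,0],"rotation":[0,0,-7.6]}
    - {"gripper":0.6,"offset":[0.033,0.0116,0.004],"rotation":[0,0,0]}
    - {"gripper":0.6,"offset":[0.033,0.0116,0.004],"rotation":[0,0,0]}
    - {"gripper":0.6,"offset":[0.033,0.0116,0.004],"rotation":[0,0,0]}
    - {"gripper":0.6,"offset":[0.033,0.0116,0.004],"rotation":[0,0,0]}
    - {"gripper":0.6,"offset":[0.033,0.0116,0.004],"rotation":[0,0,0]}
    - {"gripper":0.6,"offset":[0.033,0.0116,0.004],"rotation":[0,0,0]}
    - {"gripper":0.6,"offset":[0.033,0.0116,0.004],"rotation":[0,0,0]}
    - {"gripper":0.6,"offset":[0.033,0.0116,0.004],"rotation":[0,0,0]}
    - {"gripper":0.6,"offset":[0.033,0.0116,0.004],"rotation":[0,0,0]}
    - {"gripper":0.6,"offset":[0.033,0.0116,0.004],"rotation":[0,0,0]}
    - {"gripper":0.6,"offset":[0,0,0],"rotation":[0,0,0]}
    - {"gripper":0.6,"offset":[0,0,0],"rotation":[0,0,0]}

```text
clock: 2.0
position: [0.4323, -0.2736, 0.202]
ee_rot: [0.777, 0.63, -0.0, -0.0]
ft_force: [0.7, -1.4, 0.5]
grip_width: 0.598
grasp_force: 0.0
```

Run:
```python
from h import *
import cv2
a=imaging.camera("scene");b=imaging.camera("top");cv2.imwrite("pics/s1.png",a);cv2.imwrite("pics/t1.png",b)
o=manip.get_obs();print(proj("scene",o["position"]),proj("top",[.432,-.277,.098]),proj("top",[.432,-.277,.07]),proj("scene",[.432,-.277,.098]))
u=cv2.resize(a[100:220,330:430],None,fx=5,fy=5,interpolation=cv2.INTER_CUBIC)
x,y=map(int,proj("top",[.432,-.277,.08]));print(x,y)
v=cv2.resize(b[y-60:y+60,x-30:x+30],None,fx=5,fy=5,interpolation=cv2.INTER_CUBIC)
cv2.imwrite("pics/c3.png",np.hstack([u,v]))
```

```text
[379.32940994 121.88489103] [383.04901666 190.43660572] [382.16744906 196.34527731] [377.3612678  157.59178194]
382 194
```

View pics/c3.png

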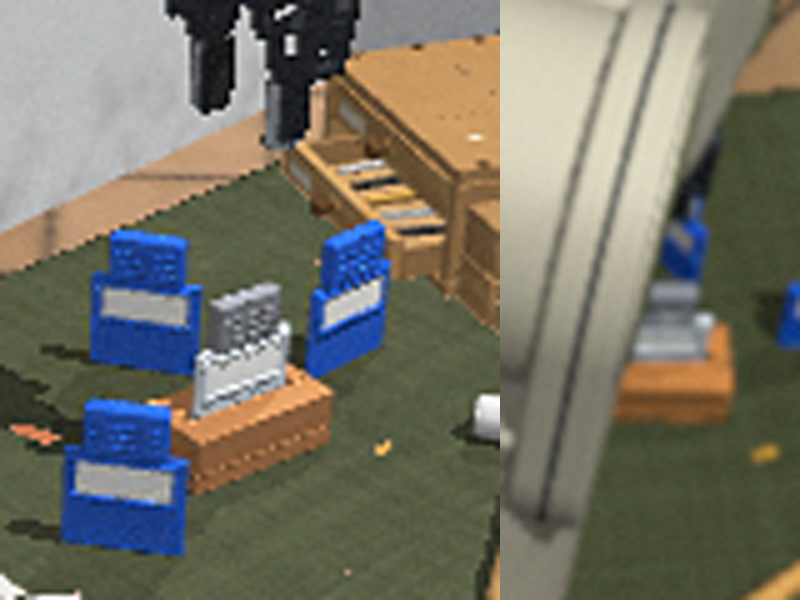

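The holder is clear of the fingers. Its grip top in the scene view is at about (372–386, 157–161). In the top view the grip spans (382–392, 191), partly hidden by the arm, and the plate's right shoulder is at (395, 197).

Run:
```python
from h import *
np.set_printoptions(precision=4,suppress=True)
s=lambda x,y:(330+(x+.5)/5-.5,100+(y+.5)/5-.5); t=lambda x,y:(352+(x-500+.5)/5-.5,134+(y+.5)/5-.5)
for n,c,p,z in [("gripfrontL","scene",s(212,305),.098),("gripfrontR","scene",s(277,288),.098),("shL","scene",s(196,353),.07),("shR","scene",s(290,325),.07),("footL","scene",s(194,415),.034),("footR","scene",s(286,388),.034),("blkL","scene",s(190,445),.034),("blkR","scene",s(331,392),.034),
("t gripR back","top",t(698,283),.098),("t shR","top",t(713,317),.07),("t blkR front","top",t(733,390),.034),("t footR","top",t(708,358),.034)]:
    print(n,ray(c,p,z))
```

```text
gripfrontL [ 0.4315 -0.254   0.098 ]
gripfrontR [ 0.4188 -0.2931  0.098 ]
shL [ 0.4353 -0.2475  0.07  ]
shR [ 0.4186 -0.307   0.07  ]
footL [ 0.4321 -0.2446  0.034 ]
footR [ 0.4145 -0.3022  0.034 ]
blkL [ 0.4137 -0.2194  0.034 ]
blkR [ 0.3941 -0.3161  0.034 ]
t gripR back [ 0.4289 -0.3005  0.098 ]
t shR [ 0.4236 -0.3113  0.07  ]
t blkR front [ 0.3948 -0.3201  0.034 ]
t footR [ 0.4203 -0.3114  0.034 ]
```

>>> jog_arm:
  newtons: 60
  deltas:
    - {"gripper":0.6,"offset":[-0.003,-0.001,0.02],"rotation":[0,0,1.8]}
    - {"gripper":0.6,"offset":[0,0,0.03],"rotation":[0,0,0]}
    - {"gripper":0.6,"offset":[0,0,0.03],"rotation":[0,0,0]}
    - {"gripper":0.6,"offset":[0,0,0.025],"rotation":[0,0,0]}
    - {"gripper":0.6,"offset":[0,0,0.018],"rotation":[0,0,0]}
    - {"gripper":0.6,"offset":[0,0,0],"rotation":[0,0,0]}
    - {"gripper":0.6,"offset":[0,0,0],"rotation":[0,0,0]}

```text
clock: 2.8
position: [0.4304, -0.2777, 0.0797]
ee_rot: [0.787, 0.616, -0.0, -0.0]
ft_force: [0.1, 0.2, -0.5]
grip_width: 0.598
grasp_force: 0.0
```

Run:
```python
from h import *
import cv2
a=imaging.camera("scene");b=imaging.camera("top")
u=cv2.resize(a[110:210,340:420],None,fx=6,fy=6,interpolation=cv2.INTER_CUBIC)
v=cv2.resize(b[150:250,365:415],None,fx=6,fy=6,interpolation=cv2.INTER_CUBIC)
cv2.imwrite("pics/c4.png",np.hstack([u,v]))
```

```text
(no output)
```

View pics/c4.png

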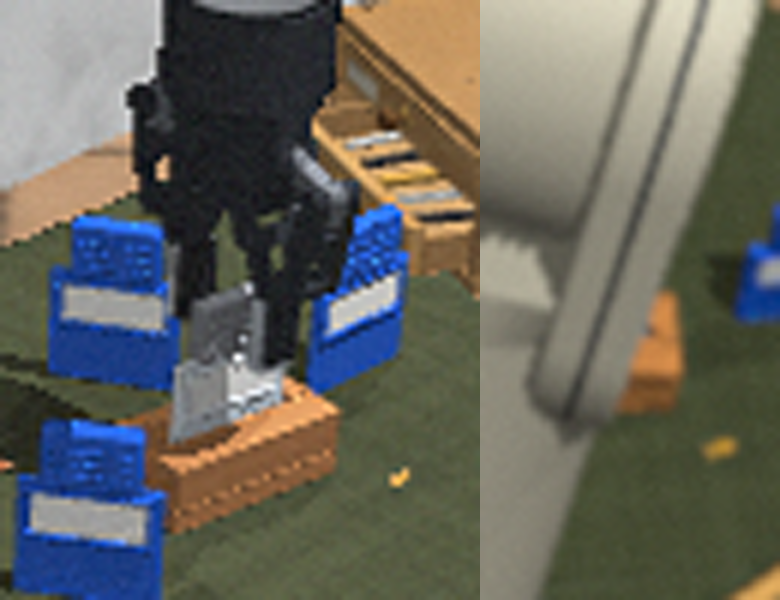

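The fingers straddle the grip at about (380, 160) in the scene view, so I'll close.

>>> jog_arm:
  newtons: 60
  deltas:
    - {"gripper":0,"offset":[0,0,0],"rotation":[0,0,0]}
    - {"gripper":0,"offset":[0,0,0],"rotation":[0,0,0]}
    - {"gripper":0,"offset":[0,0,0],"rotation":[0,0,0]}
    - {"gripper":0,"offset":[0,0,0],"rotation":[0,0,0]}
    - {"gripper":0,"offset":[0,0,0],"rotation":[0,0,0]}
    - {"gripper":0,"offset":[0,0,0],"rotation":[0,0,0]}

```text
clock: 3.5
position: [0.4301, -0.2768, 0.08]
ee_rot: [0.787, 0.617, -0.001, -0.0]
ft_force: [-5.6, 1.6, 10.2]
grip_width: 0.129
grasp_force: 58.0
```

>>> jog_arm:
  deltas:
    - {"gripper":0,"offset":[0,0,-0.01],"rotation":[0,0,0]}
    - {"gripper":0,"offset":[0,0,-0.015],"rotation":[0,0,0]}
    - {"gripper":0,"offset":[0,0,-0.025],"rotation":[0,0,0]}
    - {"gripper":0,"offset":[0,0,-0.03],"rotation":[0,0,0]}
    - {"gripper":0,"offset":[0,0,-0.03],"rotation":[0,0,0]}
    - {"gripper":0,"offset":[0,0,-0.03],"rotation":[0,0,0]}
    - {"gripper":0,"offset":[0,0,0],"rotation":[0,0,0]}
    - {"gripper":0,"offset":[0,0,0],"rotation":[0,0,0]}

```text
clock: 4.3
position: [0.4311, -0.277, 0.2202]
ee_rot: [0.787, 0.617, 0.0, 0.001]
ft_force: [0.2, 1.0, -1.0]
grip_width: 0.131
grasp_force: 58.3
```

Run:
```python
from h import *
np.set_printoptions(precision=4,suppress=True)
# bin from top0 picture + scene crops
import cv2
b=imaging.camera("top");a=imaging.camera("scene")
cv2.imwrite("pics/c5.png",np.hstack([cv2.resize(b[145:225,220:335],None,fx=4,fy=4,interpolation=cv2.INTER_CUBIC),cv2.resize(a[100:180,335:415],None,fx=4,fy=4,interpolation=cv2.INTER_CUBIC)]))
```

```text
(no output)
```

View pics/c5.png

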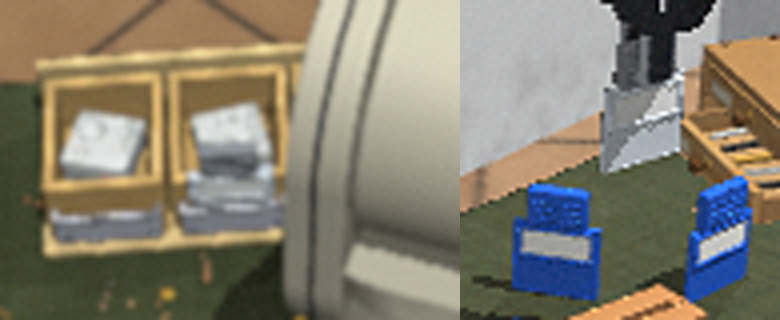

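Held well. The holder's bottom corners in the scene view are at about (371, 143) and (390, 138). In the top view the bare bin is at the left: its lip spans px (233–260.5, 198–203) and the board's front edge runs from (231, 208.5) to (291, 203).

Run:
```python
from h import *
np.set_printoptions(precision=4,suppress=True)
c1=lambda x,y:(185+(x+.5)/5-.5,130+(y+.5)/5-.5)
t=lambda x,y:(220+(x+.5)/4-.5,145+(y+.5)/4-.5); s=lambda x,y:(335+(x-460+.5)/4-.5,100+(y+.5)/4-.5)
o=manip.get_obs();P=o["position"];print(P)
for n,c,p,z in [("holdL","scene",s(604,172),.152),("holdR","scene",s(680,152),.152),("shL","scene",s(606,90),.21),("shR","scene",s(684,70),.21),
("boardL","top",t(45,255),.008),("boardR","top",t(285,232),.008),("lipL","top",t(52,220),.034),("lipR","top",t(163,216),.034),("wallL","top",t(45,210),.06),("backL","top",t(42,78),.06),("wallmid bottom of top strip","top",t(105,208),.06),
("s board L","scene",c1(200,592),.008),("s boardR","scene",c1(680,358),.008),("s bbL","scene",c1(40,343),.08),("s bbR","scene",c1(522,152),.08)]:
    print(n,ray(c,p,z))
```

```text
[ 0.4303 -0.2766  0.2186]
holdL [ 0.4344 -0.2476  0.152 ]
holdR [ 0.4175 -0.3054  0.152 ]
shL [ 0.4348 -0.2455  0.21  ]
shR [ 0.4189 -0.3048  0.21  ]
boardL [0.5107 0.1732 0.008 ]
boardR [ 0.5016 -0.011   0.008 ]
lipL [0.5231 0.1633 0.034 ]
lipR [0.5126 0.0797 0.034 ]
wallL [0.5128 0.1653 0.06  ]
backL [0.6452 0.1605 0.06  ]
wallmid bottom of top strip [0.5071 0.1209 0.06  ]
s board L [0.5077 0.1775 0.008 ]
s boardR [ 0.488  -0.1175  0.008 ]
s bbL [0.6383 0.1654 0.08  ]
s bbR [ 0.6155 -0.1251  0.08  ]
```

>>> jog_arm:
  deltas:
    - {"gripper":0,"offset":[0.02,0,0],"rotation":[0,0,-4.8]}
    - {"gripper":0,"offset":[0.02,0,0],"rotation":[0,0,-4.8]}
    - {"gripper":0,"offset":[0.04,0.005,0],"rotation":[0,0,0]}
    - {"gripper":0,"offset":[0.04,0.005,0],"rotation":[0,0,0]}
    - {"gripper":0,"offset":[0.04,0.005,0],"rotation":[0,0,0]}
    - {"gripper":0,"offset":[0.04,0.005,0],"rotation":[0,0,0]}
    - {"gripper":0,"offset":[0.04,0.005,0],"rotation":[0,0,0]}
    - {"gripper":0,"offset":[0.04,0.005,0],"rotation":[0,0,0]}
    - {"gripper":0,"offset":[0.04,0.005,0],"rotation":[0,0,0]}
    - {"gripper":0,"offset":[0.04,0.005,0],"rotation":[0,0,0]}
    - {"gripper":0,"offset":[0.04,0.005,0],"rotation":[0,0,0]}
    - {"gripper":0,"offset":[0,0,0.02],"rotation":[0,0,0]}
    - {"gripper":0,"offset":[0,0,0.02],"rotation":[0,0,0]}
    - {"gripper":0,"offset":[0,0,0.02],"rotation":[0,0,0]}
    - {"gripper":0,"offset":[0,0,0],"rotation":[0,0,0]}
    - {"gripper":0,"offset":[0,0,0],"rotation":[0,0,0]}

```text
clock: 6.0
position: [0.5095, 0.1181, 0.1591]
ee_rot: [0.733, 0.681, -0.0, -0.001]
ft_force: [0.2, 1.1, 0.0]
grip_width: 0.132
grasp_force: 58.3
```

Run:
```python
from h import *
import cv2
b=imaging.camera("top");a=imaging.camera("scene");cv2.imwrite("pics/s6.png",a);cv2.imwrite("pics/t6.png",b)
cv2.imwrite("pics/c6.png",np.hstack([cv2.resize(a[150:250,190:270],None,fx=6,fy=6,interpolation=cv2.INTER_CUBIC),cv2.resize(b[140:240,222:272],None,fx=6,fy=6,interpolation=cv2.INTER_CUBIC)]))
o=manip.get_obs();print(o["position"],o["ee_rot"],o["ft_force"])
```

```text
[0.51028158 0.11821252 0.16016974] [7.32599304e-01 6.80659973e-01 4.40027122e-04 2.60605384e-04] [-0.50030149  0.26071301 -0.69993402]
```

View pics/c6.png

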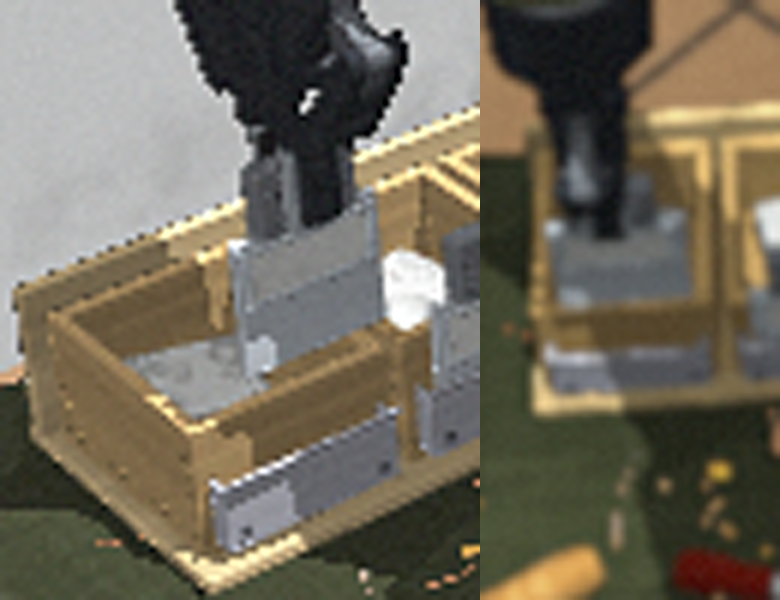

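The holder hangs in front of and above the bare bin with its window toward the camera. Its scene foot corners are at about (230, 213) and (254, 202), and the lip edge is at (225, 231)–(256, 218). In the top view the foot is at row ~190 and the lip edge at row ~198.

Run:
```python
from h import *
np.set_printoptions(precision=4,suppress=True)
s=lambda x,y:(190+(x+.5)/6-.5,150+(y+.5)/6-.5); t=lambda x,y:(222+(x-480+.5)/6-.5,140+(y+.5)/6-.5)
for n,c,A,B,z in [("holder","scene",s(243,380),s(383,315),.092),("lip","scene",s(210,488),s(397,410),.042),("wall","scene",s(192,432),s(400,340),.06),
 ("holder","top",t(552,303),t(690,298),.092),("lip","top",t(545,350),t(712,345),.042)]:
    a,b=ray(c,A,z),ray(c,B,z);d=a-b;print(n,c,(a+b)/2,"len",np.linalg.norm(d),"yaw",-np.arctan2(d[0],d[1]))
```

```text
holder scene [0.5076 0.1185 0.092 ] len 0.06483693007026368 yaw -0.04144074694782732
lip scene [0.5161 0.1215 0.042 ] len 0.0837841053746441 yaw -0.12745932508389157
wall scene [0.5308 0.1115 0.06  ] len 0.0964180891562768 yaw -0.07731582645862486
holder top [0.5078 0.1192 0.092 ] len 0.06744600791398292 yaw -0.12367540181030046
lip top [0.5178 0.121  0.042 ] len 0.0842048984734006 yaw -0.13195648410155716
```

>>> jog_arm:
  deltas:
    - {"gripper":0,"offset":[0.003,0.01,0],"rotation":[0,0,1]}
    - {"gripper":0,"offset":[0,0,0.014],"rotation":[0,0,0]}
    - {"gripper":0,"offset":[0,0,0.014],"rotation":[0,0,0]}
    - {"gripper":0,"offset":[0,0,0.013],"rotation":[0,0,0]}
    - {"gripper":0,"offset":[0,0,0],"rotation":[0,0,0]}
    - {"gripper":0,"offset":[0,0,0],"rotation":[0,0,0]}

```text
clock: 6.7
position: [0.5263, 0.1235, 0.1246]
ee_rot: [0.738, 0.675, 0.007, 0.004]
ft_force: [0.8, 1.8, 48.2]
grip_width: 0.13
grasp_force: 85.3
```

>>> jog_arm:
  deltas:
    - {"gripper":0,"offset":[0,0.003,0],"rotation":[0,0,0]}
    - {"gripper":0,"offset":[0,0.002,0],"rotation":[0,0,0]}
    - {"gripper":0,"offset":[0,0.002,0],"rotation":[0,0,0]}
    - {"gripper":0,"offset":[0,0,0],"rotation":[0,0,0]}
    - {"gripper":0,"offset":[0,0,0],"rotation":[0,0,0]}

```text
clock: 7.2
position: [0.5286, 0.1234, 0.1245]
ee_rot: [0.738, 0.675, 0.003, 0.001]
ft_force: [-21.7, -0.2, 70.3]
grip_width: 0.13
grasp_force: 91.7
```

Contact came early, so the foot is on something. I'll back up and look.

>>> jog_arm:
  deltas:
    - {"gripper":0,"offset":[0,0,-0.01],"rotation":[0,0,0]}
    - {"gripper":0,"offset":[0,0,-0.015],"rotation":[0,0,0]}
    - {"gripper":0,"offset":[0,0,0],"rotation":[0,0,0]}
    - {"gripper":0,"offset":[0,0,0],"rotation":[0,0,0]}

```text
clock: 7.6
position: [0.5269, 0.1194, 0.1427]
ee_rot: [0.739, 0.674, -0.0, -0.0]
ft_force: [0.0, -0.2, -0.1]
grip_width: 0.129
grasp_force: 78.1
```

Run:
```python
from h import *
import cv2
b=imaging.camera("top");a=imaging.camera("scene");cv2.imwrite("pics/s7.png",a);cv2.imwrite("pics/t7.png",b)
cv2.imwrite("pics/c7.png",np.hstack([cv2.resize(a[150:250,190:270],None,fx=6,fy=6,interpolation=cv2.INTER_CUBIC),cv2.resize(b[140:240,222:272],None,fx=6,fy=6,interpolation=cv2.INTER_CUBIC)]))
o=manip.get_obs();print(o["position"],o["ee_rot"],o["ft_force"])
```

```text
[0.52658611 0.11935266 0.14227213] [ 7.38575979e-01  6.74169895e-01 -5.87233780e-04 -3.60938867e-04] [ 0.14508079  0.75216521 -0.87097964]
```

View pics/c7.png

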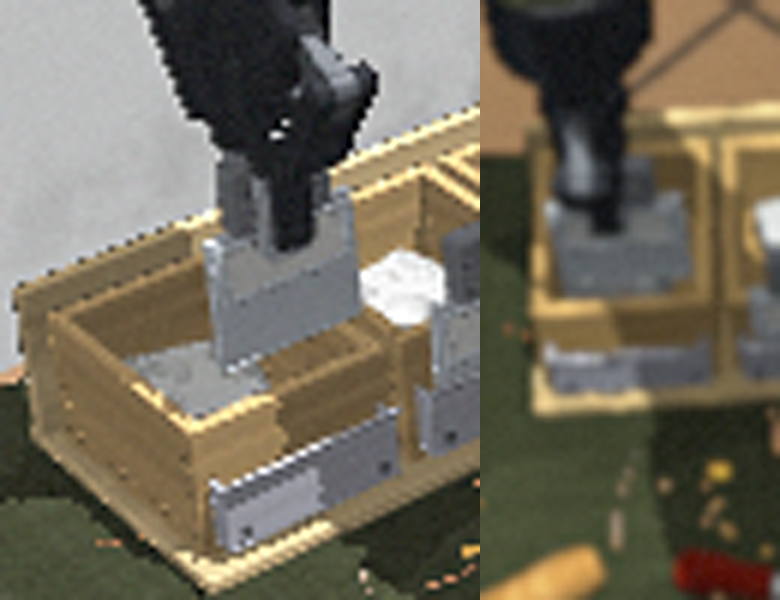

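```bash
cat >> h.py <<'E'
import cv2
def tri(ps,pt):
    P=[];q=[]
    for n,p in(("scene",ps),("top",pt)):
        m=imaging.camera_model(n);P.append(m["camera_matrix"]@np.diag([1,-1,-1])@m["world_to_cam"][:3]);q.append(np.array(p,float).reshape(2,1))
    X=cv2.triangulatePoints(P[0],P[1],q[0],q[1]).ravel();return X[:3]/X[3]
E
python3 - <<'E'
from h import *
np.set_printoptions(precision=4,suppress=True)
s=lambda x,y:(190+(x+.5)/6-.5,150+(y+.5)/6-.5); t=lambda x,y:(222+(x-480+.5)/6-.5,140+(y+.5)/6-.5)
for n,a,b in [("footL",(222,370),(558,297)),("footR",(361,303),(691,290)),("shL",(205,240),(548,200)),("shR",(352,192),(690,193)),
 ("before footL",(243,380),(552,303)),("before footR",(383,315),(690,298)),("lipL",(210,488),(545,350)),("lipR",(397,410),(712,345)),("boardFL",(208,592),(535,412))]:
    X=tri(s(*a),t(*b));print(n,X,proj("scene",X)-s(*a),proj("top",X)-t(*b))
E
```

```text
footL [0.5201 0.1506 0.0894] [0.6964 0.6172] [-0.3465 -0.6727]
footR [0.5149 0.0863 0.0906] [1.2827 1.1256] [-0.6464 -1.2761]
shL [0.533  0.1455 0.1419] [-0.4505 -0.4063] [0.2319 0.439 ]
shR [0.5321 0.0779 0.1343] [-0.5034 -0.4525] [0.2602 0.5078]
before footL [0.5089 0.152  0.0936] [-0.4425 -0.3965] [0.2164 0.4295]
before footR [0.5052 0.0861 0.0917] [0.3192 0.2827] [-0.1583 -0.3191]
lipL [0.523  0.1626 0.0414] [-0.2069 -0.1844] [0.0989 0.1994]
lipR [0.5124 0.0792 0.0411] [-0.1398 -0.1239] [0.0672 0.1403]
boardFL [0.5156 0.174  0.0014] [-0.1852 -0.1644] [0.0857 0.1774]
```

Run:
```python
from h import *
from scipy.spatial.transform import Rotation as R
np.set_printoptions(precision=4,suppress=True)
s=lambda x,y:(190+(x+.5)/6-.5,150+(y+.5)/6-.5); t=lambda x,y:(222+(x-480+.5)/6-.5,140+(y+.5)/6-.5)
def pl(c,p,P,q):
    n=R.from_quat(q).as_matrix()[:,1];n=n*np.sign(n[0]);a,b=ray(c,p,.3),ray(c,p,0);P=P-n*.0025
    X=a+(b-a)*((P-a)@n)/((b-a)@n);return X-P
P6,q6=np.array([.5103,.1182,.1602]),[.7326,.6807,0,0]
P7,q7=np.array([.5266,.1194,.1423]),[.7386,.6742,0,0]
for nm,f,c,p in [("6 foot",s,"scene",[(243,380),(383,315)]),("6 sh",s,"scene",[(230,240),(375,195)]),("6 foot",t,"top",[(552,303),(690,298)]),
 ("7 foot",s,"scene",[(222,370),(361,303)]),("7 sh",s,"scene",[(205,240),(352,192)]),("7 foot",t,"top",[(558,297),(691,290)])]:
    P,q=(P6,q6) if nm[0]=="6" else (P7,q7)
    print(nm,c,*[pl(c,f(*x),P,q)[1:] for x in p])
```

```text
6 foot scene [ 0.0318 -0.0691] [-0.0317 -0.0676]
6 sh scene [ 0.0304 -0.008 ] [-0.0327 -0.014 ]
6 foot top [ 0.0341 -0.0662] [-0.0326 -0.0703]
7 foot scene [ 0.0284 -0.0556] [-0.0344 -0.0518]
7 sh scene [0.0289 0.0025] [-0.0348 -0.0016]
7 foot top [ 0.0313 -0.0644] [-0.0342 -0.0654]
```

>>> jog_arm:
  deltas:
    - {"gripper":0,"offset":[0,-0.035,0],"rotation":[0,0,0]}
    - {"gripper":0,"offset":[0,-0.035,0],"rotation":[0,0,0]}
    - {"gripper":0,"offset":[0,0,0.03],"rotation":[0,0,0]}
    - {"gripper":0,"offset":[0,0,0.03],"rotation":[0,0,0]}
    - {"gripper":0,"offset":[0,0,0.009],"rotation":[0,0,0]}
    - {"gripper":0,"offset":[0,0,0],"rotation":[0,0,0]}
    - {"gripper":0,"offset":[0,0,0],"rotation":[0,0,0]}

```text
clock: 8.4
position: [0.4578, 0.1264, 0.0749]
ee_rot: [0.738, 0.674, 0.0, -0.0]
ft_force: [0.8, 0.6, -0.3]
grip_width: 0.131
grasp_force: 78.0
```

>>> jog_arm:
  deltas:
    - {"gripper":0,"offset":[0,0,0.002],"rotation":[0,0,0]}
    - {"gripper":0,"offset":[0,0,0.002],"rotation":[0,0,0]}
    - {"gripper":0,"offset":[0,0,0],"rotation":[0,0,0]}

```text
clock: 8.7
position: [0.4575, 0.126, 0.0705]
ee_rot: [0.739, 0.674, 0.0, 0.0]
ft_force: [0.0, -0.0, -0.7]
grip_width: 0.132
grasp_force: 78.0
```

>>> jog_arm:
  deltas:
    - {"gripper":0,"offset":[0,0,0.002],"rotation":[0,0,0]}
    - {"gripper":0,"offset":[0,0,0.002],"rotation":[0,0,0]}
    - {"gripper":0,"offset":[0,0,0],"rotation":[0,0,0]}

```text
clock: 9.0
position: [0.4571, 0.126, 0.066]
ee_rot: [0.738, 0.674, -0.0, -0.0]
ft_force: [-0.4, 1.2, -0.7]
grip_width: 0.129
grasp_force: 78.0
```

>>> jog_arm:
  deltas:
    - {"gripper":0,"offset":[0,0,0.0015],"rotation":[0,0,0]}
    - {"gripper":0,"offset":[0,0,0],"rotation":[0,0,0]}

```text
clock: 9.2
position: [0.4572, 0.126, 0.0646]
ee_rot: [0.738, 0.674, -0.0, -0.0]
ft_force: [1.4, -0.1, -0.3]
grip_width: 0.132
grasp_force: 78.0
```

>>> jog_arm:
  deltas:
    - {"gripper":0,"offset":[0,0,0.002],"rotation":[0,0,0]}
    - {"gripper":0,"offset":[0,0,0],"rotation":[0,0,0]}

```text
clock: 9.4
position: [0.4572, 0.126, 0.0626]
ee_rot: [0.738, 0.674, -0.0, -0.0]
ft_force: [-0.0, -0.3, 0.3]
grip_width: 0.13
grasp_force: 78.0
```

>>> jog_arm:
  deltas:
    - {"gripper":0,"offset":[0,0,0.002],"rotation":[0,0,0]}
    - {"gripper":0,"offset":[0,0,0],"rotation":[0,0,0]}

```text
clock: 9.6
position: [0.4572, 0.126, 0.0605]
ee_rot: [0.738, 0.674, -0.0, -0.0]
ft_force: [-0.4, -0.6, -0.1]
grip_width: 0.126
grasp_force: 78.0
```

>>> jog_arm:
  deltas:
    - {"gripper":0,"offset":[0,0,0.002],"rotation":[0,0,0]}
    - {"gripper":0,"offset":[0,0,0],"rotation":[0,0,0]}

```text
clock: 9.8
position: [0.4572, 0.126, 0.0586]
ee_rot: [0.738, 0.674, -0.0, -0.0]
ft_force: [-0.9, 0.2, -0.3]
grip_width: 0.13
grasp_force: 78.0
```

>>> jog_arm:
  deltas:
    - {"gripper":0,"offset":[0,0,0.003],"rotation":[0,0,0]}
    - {"gripper":0,"offset":[0,0,0],"rotation":[0,0,0]}

```text
clock: 10.0
position: [0.4585, 0.1262, 0.0569]
ee_rot: [0.739, 0.674, 0.001, 0.001]
ft_force: [-1.3, -3.1, 12.4]
grip_width: 0.129
grasp_force: 79.8
```

>>> jog_arm:
  deltas:
    - {"gripper":0,"offset":[0,0,0.0015],"rotation":[0,0,0]}
    - {"gripper":0,"offset":[0,0,0],"rotation":[0,0,0]}

```text
clock: 10.2
position: [0.4589, 0.1261, 0.0567]
ee_rot: [0.739, 0.674, 0.001, 0.001]
ft_force: [-8.9, -5.7, 33.1]
grip_width: 0.128
grasp_force: 83.5
```

>>> jog_arm:
  deltas:
    - {"gripper":0,"offset":[0,0,0.0015],"rotation":[0,0,0]}
    - {"gripper":0,"offset":[0,0,0],"rotation":[0,0,0]}

```text
clock: 10.4
position: [0.4594, 0.1261, 0.0566]
ee_rot: [0.739, 0.674, 0.001, 0.002]
ft_force: [-14.7, -9.5, 55.4]
grip_width: 0.131
grasp_force: 87.5
```

Contact at TCP z = 0.057 on the table means the plate slid up about 11 mm in the grip. It also puts the bin's front top at about 0.068, so the bin frame starts on top of the board: channel floor at 0.022, lip edge at 0.050. I'll approach again from in front, with the foot at about 0.058.

>>> jog_arm:
  newtons: 100
  deltas:
    - {"gripper":0,"offset":[0,0,-0.03],"rotation":[0,0,0]}
    - {"gripper":0,"offset":[0,0,-0.032],"rotation":[0,0,0]}
    - {"gripper":0,"offset":[0.005,0.02,0],"rotation":[0,0,0]}
    - {"gripper":0,"offset":[0,0.02,0],"rotation":[0,0,0]}
    - {"gripper":0,"offset":[0,0.006,0],"rotation":[0,0,0]}
    - {"gripper":0,"offset":[0,0,0],"rotation":[0,0,0]}
    - {"gripper":0,"offset":[0,0,0],"rotation":[0,0,0]}

```text
clock: 11.1
position: [0.5026, 0.1271, 0.1143]
ee_rot: [0.738, 0.674, -0.0, -0.0]
ft_force: [0.6, -0.5, -0.1]
grip_width: 0.128
grasp_force: 97.7
```

>>> jog_arm:
  deltas:
    - {"gripper":0,"offset":[0,0.002,0],"rotation":[0,0,0]}
    - {"gripper":0,"offset":[0,0.002,0],"rotation":[0,0,0]}
    - {"gripper":0,"offset":[0,0,0],"rotation":[0,0,0]}

```text
clock: 11.4
position: [0.5076, 0.1264, 0.1149]
ee_rot: [0.738, 0.674, 0.0, 0.0]
ft_force: [-0.4, -0.3, -0.6]
grip_width: 0.124
grasp_force: 97.7
```

>>> jog_arm:
  deltas:
    - {"gripper":0,"offset":[0,0.002,0],"rotation":[0,0,0]}
    - {"gripper":0,"offset":[0,0.002,0],"rotation":[0,0,0]}
    - {"gripper":0,"offset":[0,0,0],"rotation":[0,0,0]}

```text
clock: 11.7
position: [0.5118, 0.126, 0.1148]
ee_rot: [0.739, 0.674, 0.0, 0.0]
ft_force: [0.2, -0.3, -0.3]
grip_width: 0.127
grasp_force: 97.7
```

>>> jog_arm:
  deltas:
    - {"gripper":0,"offset":[0,0.002,0],"rotation":[0,0,0]}
    - {"gripper":0,"offset":[0,0.002,0],"rotation":[0,0,0]}
    - {"gripper":0,"offset":[0,0,0],"rotation":[0,0,0]}

```text
clock: 12.0
position: [0.5158, 0.1257, 0.1148]
ee_rot: [0.739, 0.674, 0.0, 0.0]
ft_force: [0.4, -0.3, -0.3]
grip_width: 0.126
grasp_force: 97.7
```

>>> jog_arm:
  deltas:
    - {"gripper":0,"offset":[0,0.002,0],"rotation":[0,0,0]}
    - {"gripper":0,"offset":[0,0,0],"rotation":[0,0,0]}

```text
clock: 12.2
position: [0.5177, 0.1255, 0.1148]
ee_rot: [0.739, 0.674, 0.0, 0.0]
ft_force: [-0.1, 0.0, -0.3]
grip_width: 0.126
grasp_force: 97.7
```

>>> jog_arm:
  deltas:
    - {"gripper":0,"offset":[0,0.002,0],"rotation":[0,0,0]}
    - {"gripper":0,"offset":[0,0,0],"rotation":[0,0,0]}

```text
clock: 12.4
position: [0.5197, 0.1253, 0.1148]
ee_rot: [0.739, 0.674, 0.0, 0.0]
ft_force: [-0.6, -0.5, 0.0]
grip_width: 0.124
grasp_force: 97.7
```

>>> jog_arm:
  deltas:
    - {"gripper":0,"offset":[0,0.002,0],"rotation":[0,0,0]}
    - {"gripper":0,"offset":[0,0,0],"rotation":[0,0,0]}

```text
clock: 12.6
position: [0.5205, 0.1253, 0.1145]
ee_rot: [0.738, 0.674, -0.001, -0.001]
ft_force: [-4.8, -0.7, 3.4]
grip_width: 0.128
grasp_force: 98.3
```

>>> jog_arm:
  deltas:
    - {"gripper":0,"offset":[0,0.002,0],"rotation":[0,0,0]}
    - {"gripper":0,"offset":[0,0,0],"rotation":[0,0,0]}

```text
clock: 12.8
position: [0.5211, 0.1253, 0.1142]
ee_rot: [0.738, 0.675, -0.002, -0.001]
ft_force: [-11.2, 0.0, 7.2]
grip_width: 0.128
grasp_force: 99.5
```

The plate touches the wall at x = 0.520. I'll use the last view to check sideways alignment.

Run:
```python
from h import *
b=imaging.camera("top");a=imaging.camera("scene")
cv2.imwrite("pics/c8.png",np.hstack([cv2.resize(a[180:250,210:265],None,fx=8,fy=8,interpolation=cv2.INTER_CUBIC),cv2.resize(b[165:235,225:270],None,fx=8,fy=8,interpolation=cv2.INTER_CUBIC)]))
```

```text
(no output)
```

View pics/c8.png

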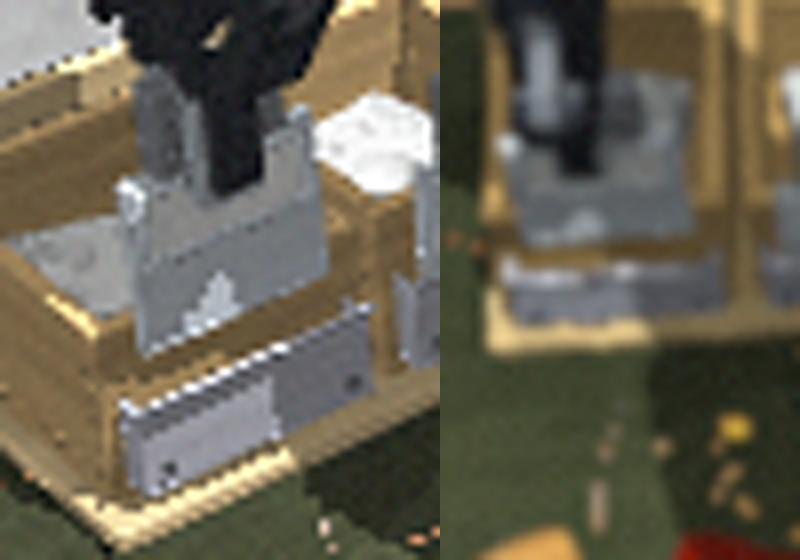

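Sideways the two views disagree by about ±3 mm around centre: scene foot (228–251, 225–214), lip edge (225–256, 231–218). So it is roughly centred. I'll slide down along the wall.

>>> jog_arm:
  deltas:
    - {"gripper":0,"offset":[0,-0.001,0.002],"rotation":[0,0,0]}
    - {"gripper":0,"offset":[0,0,0.003],"rotation":[0,0,0]}
    - {"gripper":0,"offset":[0,0,0.003],"rotation":[0,0,0]}
    - {"gripper":0,"offset":[0,0,0],"rotation":[0,0,0]}

```text
clock: 13.3
position: [0.5205, 0.1253, 0.1058]
ee_rot: [0.738, 0.675, -0.002, -0.001]
ft_force: [-7.5, -0.3, -1.5]
grip_width: 0.127
grasp_force: 97.9
```

>>> jog_arm:
  deltas:
    - {"gripper":0,"offset":[0,0,0.003],"rotation":[0,0,0]}
    - {"gripper":0,"offset":[0,0,0],"rotation":[0,0,0]}

```text
clock: 13.5
position: [0.5205, 0.1253, 0.1029]
ee_rot: [0.738, 0.675, -0.002, -0.001]
ft_force: [-6.8, -0.2, -0.4]
grip_width: 0.128
grasp_force: 98.0
```

>>> jog_arm:
  deltas:
    - {"gripper":0,"offset":[0,0,0.003],"rotation":[0,0,0]}
    - {"gripper":0,"offset":[0,0,0],"rotation":[0,0,0]}

```text
clock: 13.7
position: [0.5205, 0.1253, 0.0998]
ee_rot: [0.738, 0.675, -0.002, -0.001]
ft_force: [-5.7, -0.1, -0.8]
grip_width: 0.128
grasp_force: 98.1
```

>>> jog_arm:
  deltas:
    - {"gripper":0,"offset":[0,0,0.003],"rotation":[0,0,0]}
    - {"gripper":0,"offset":[0,0,0],"rotation":[0,0,0]}

```text
clock: 13.9
position: [0.5205, 0.1254, 0.0969]
ee_rot: [0.738, 0.675, -0.002, -0.001]
ft_force: [-6.4, 0.2, -0.3]
grip_width: 0.124
grasp_force: 98.1
```

>>> jog_arm:
  deltas:
    - {"gripper":0,"offset":[0,0,0.003],"rotation":[0,0,0]}
    - {"gripper":0,"offset":[0,0,0],"rotation":[0,0,0]}

```text
clock: 14.1
position: [0.5204, 0.1254, 0.0939]
ee_rot: [0.738, 0.675, -0.002, -0.001]
ft_force: [-7.5, 1.0, -1.6]
grip_width: 0.129
grasp_force: 98.1
```

>>> jog_arm:
  deltas:
    - {"gripper":0,"offset":[0,0,0.003],"rotation":[0,0,0]}
    - {"gripper":0,"offset":[0,0,0],"rotation":[0,0,0]}

```text
clock: 14.3
position: [0.5204, 0.1254, 0.0909]
ee_rot: [0.738, 0.675, -0.002, -0.001]
ft_force: [-6.8, 0.7, -0.5]
grip_width: 0.127
grasp_force: 98.1
```

>>> jog_arm:
  deltas:
    - {"gripper":0,"offset":[0,-0.0005,0.003],"rotation":[0,0,0]}
    - {"gripper":0,"offset":[0,0,0],"rotation":[0,0,0]}

```text
clock: 14.5
position: [0.5203, 0.1255, 0.088]
ee_rot: [0.738, 0.675, -0.001, -0.001]
ft_force: [-5.9, 0.4, -1.8]
grip_width: 0.129
grasp_force: 98.0
```

>>> jog_arm:
  deltas:
    - {"gripper":0,"offset":[0,0,0.003],"rotation":[0,0,0]}
    - {"gripper":0,"offset":[0,0,0],"rotation":[0,0,0]}
    - {"gripper":0,"offset":[0,0,0],"rotation":[0,0,0]}

```text
clock: 14.8
position: [0.5203, 0.1255, 0.0852]
ee_rot: [0.738, 0.675, -0.001, -0.001]
ft_force: [-7.1, 0.6, 2.2]
grip_width: 0.126
grasp_force: 98.4
```

Free slide, and the spring has just been met. I'll release, move 13 mm up and regrip, so the fingertips clear the bin wall at home.

>>> jog_arm:
  deltas:
    - {"gripper":0.3,"offset":[0,0,0],"rotation":[0,0,0]}
    - {"gripper":0.3,"offset":[0,0,0],"rotation":[0,0,0]}
    - {"gripper":0.3,"offset":[0,0,0],"rotation":[0,0,0]}
    - {"gripper":0.3,"offset":[0,0,-0.007],"rotation":[0,0,0]}
    - {"gripper":0.3,"offset":[0,0,-0.006],"rotation":[0,0,0]}
    - {"gripper":0.3,"offset":[0,0,0],"rotation":[0,0,0]}
    - {"gripper":0.3,"offset":[0,0,0],"rotation":[0,0,0]}

```text
clock: 15.5
position: [0.5222, 0.1252, 0.0991]
ee_rot: [0.739, 0.674, 0.0, 0.0]
ft_force: [0.2, -0.6, 0.3]
grip_width: 0.301
grasp_force: 0.0
```

>>> jog_arm:
  newtons: 80
  deltas:
    - {"gripper":0,"offset":[0,0,0],"rotation":[0,0,0]}
    - {"gripper":0,"offset":[0,0,0],"rotation":[0,0,0]}
    - {"gripper":0,"offset":[0,0,0],"rotation":[0,0,0]}
    - {"gripper":0,"offset":[0,0,0],"rotation":[0,0,0]}
    - {"gripper":0,"offset":[0,0,0],"rotation":[0,0,0]}

```text
clock: 16.0
position: [0.5211, 0.1252, 0.0985]
ee_rot: [0.738, 0.674, -0.001, -0.0]
ft_force: [-5.9, -0.0, 5.6]
grip_width: 0.126
grasp_force: 78.0
```

>>> jog_arm:
  deltas:
    - {"gripper":0,"offset":[0,-0.001,0.002],"rotation":[0,0,0]}
    - {"gripper":0,"offset":[0,0,0.002],"rotation":[0,0,0]}
    - {"gripper":0,"offset":[0,0,0],"rotation":[0,0,0]}

```text
clock: 16.3
position: [0.5208, 0.1252, 0.0946]
ee_rot: [0.738, 0.674, -0.0, -0.0]
ft_force: [-4.0, 0.2, 3.2]
grip_width: 0.125
grasp_force: 78.1
```

>>> jog_arm:
  deltas:
    - {"gripper":0,"offset":[0,0,0.002],"rotation":[0,0,0]}
    - {"gripper":0,"offset":[0,0,0.001],"rotation":[0,0,0]}
    - {"gripper":0,"offset":[0,0,0],"rotation":[0,0,0]}

```text
clock: 16.6
position: [0.5208, 0.1253, 0.0919]
ee_rot: [0.738, 0.674, -0.0, -0.0]
ft_force: [-4.2, -1.0, 5.4]
grip_width: 0.125
grasp_force: 78.5
```

>>> jog_arm:
  deltas:
    - {"gripper":0,"offset":[0,0,0.001],"rotation":[0,0,0]}
    - {"gripper":0,"offset":[0,0,0],"rotation":[0,0,0]}

```text
clock: 16.8
position: [0.5208, 0.1253, 0.091]
ee_rot: [0.738, 0.674, -0.0, 0.0]
ft_force: [-5.5, -0.8, 8.1]
grip_width: 0.125
grasp_force: 78.8
```

>>> jog_arm:
  deltas:
    - {"gripper":0,"offset":[0,0,0.001],"rotation":[0,0,0]}
    - {"gripper":0,"offset":[0,0,0],"rotation":[0,0,0]}

```text
clock: 17.0
position: [0.5209, 0.1253, 0.0908]
ee_rot: [0.738, 0.674, -0.0, 0.0]
ft_force: [-9.8, -2.0, 17.2]
grip_width: 0.123
grasp_force: 80.2
```

>>> jog_arm:
  deltas:
    - {"gripper":0,"offset":[0,0,0.001],"rotation":[0,0,0]}
    - {"gripper":0,"offset":[0,0,0],"rotation":[0,0,0]}

```text
clock: 17.2
position: [0.521, 0.1253, 0.0907]
ee_rot: [0.738, 0.674, -0.0, 0.001]
ft_force: [-13.9, -4.7, 27.5]
grip_width: 0.126
grasp_force: 82.0
```

>>> jog_arm:
  newtons: 110
  deltas:
    - {"gripper":0,"offset":[0,0,0],"rotation":[0,0,0]}
    - {"gripper":0,"offset":[0,0,0.001],"rotation":[0,0,0]}
    - {"gripper":0,"offset":[0,0,0],"rotation":[0,0,0]}
    - {"gripper":0,"offset":[0,0,-0.001],"rotation":[0,0,0]}
    - {"gripper":0,"offset":[0,0,0],"rotation":[0,0,0]}
    - {"gripper":0,"offset":[0,0,0],"rotation":[0,0,0]}

```text
clock: 17.8
position: [0.521, 0.1254, 0.0907]
ee_rot: [0.738, 0.674, -0.0, 0.001]
ft_force: [-13.4, -4.7, 28.2]
grip_width: 0.12
grasp_force: 108.4
```

Run:
```python
from h import *
a=imaging.camera("scene");o=manip.get_obs();print(o["position"],o["ft_force"],o["grasp_force"])
# where shoulders should be if home and level, bin yaw -.085, front face x
c=np.array([.5185,.1235,.022]);yx=np.array([np.cos(.085),-np.sin(.085),0]);yy=np.array([np.sin(.085),np.cos(.085),0])
g=cv2.cvtColor(a,cv2.COLOR_BGR2GRAY)
for sg in(1,-1):
    p=proj("scene",c-yx*.0025+yy*.029*sg+[0,0,.058]);x,y=np.round(p).astype(int);print(p);print(g[y-5:y+6,x-4:x+5])
```

```text
[0.52098423 0.12535813 0.09069231] [-13.93199803  -3.74131359  28.5844217 ] 108.37203025817871
[227.42982458 215.94343993]
[[159 157 157 162 144 153 100  88  84]
 [157 159 160 149 135 144 100  87  88]
 [161 158 160 158 157 164 119  83  87]
 [155 160 158 159 160 165 149 103  87]
 [160 159 155 157 149 126 140 135 105]
 [157 157 160 171 255 159 114 126 143]
 [158 161 164 145 119 130 131 112 121]
 [167 161 138 123 131 128 115 141 134]
 [ 98 161 110 119 138 125 116 126 130]
 [219 223 127 101 142 122 129 115 132]
 [221 158  94  83 146 119 132 114 128]]
[248.88830769 206.66493729]
[[ 78  87 110 108 109 121 130 129 110]
 [ 73  87 125 103 106 103 114 137 130]
 [ 73  61 128 139 113 107 106 106 132]
 [ 71  67 126 135 134 124 111 110 106]
 [ 72  66  76 139 181 140 138 115 108]
 [ 82  62 145 155 118 120 120 153 121]
 [ 69  68  96 113 166 128 138 139 119]
 [ 70 114 168 122 118 114 107  93  93]
 [132 117 123 127 131 115  93  87  89]
 [123 134 135 123 140 122  91  85  83]
 [135 134 132 128 140 132  90  80  85]]
```

The shoulder corners lie where a level, fully home holder should show them, and the hard stop holds at 28 N. I'll hand it in.

```bash
python3 -c "
from workcell import workorder
print(workorder.hand_in())"
```

```text
the job is handed in; nothing more can be done
None
```

I handed the job in with the holder in the bare bin's channel, window facing out, still gripped and pressed onto the channel floor with about 28 N; the hand-in returned no verdict.

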